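# Gauge a sample disc, then hold the chamber lid open at the angle that suits it

## Task

Press the yellow cap of the height gauge gently down until its foot sits firmly on the metal disc below, keep it there for about a second to take the reading, then let the foot spring back up. Then take the sample chamber's blue lid by its orange grip and swing it open for a colleague's loading tongs: to 60 degrees from closed if the gauged disc is the tall one (28 mm), or to 40 degrees if it is the low one (14 mm), within 5 degrees. The lid falls shut by itself, so finish while still holding it still there with the gripper and nothing else propping it; leave the discs and everything else on the bench where they are.

Things in the scene. Friction and masses are not known exactly. Their poses are not given: they have to be found in the camera images.
- chamber: Fixed open steel box, 160 x 160 x 110 mm high; origin: centre of its underside, z up. Its x axis points level from the front (lid grip) to the hinge, y runs along the hinge. It stands left or right (swapping with the gauge), yaw within 0.3 rad. A white quadrant beside its +y wall, centred on the hinge, has a blue tick at 40 and a red tick at 60 degrees.
- lid (a joint): Hinge of the blue lid, rad: 0 = closed and level, grows as the front edge rises, stop at 1.4 (80 degrees). No spring, little friction: the lid (0.26 to 0.44 kg, plate 166 x 168 x 8 mm) falls shut from any angle when let go. 40 degrees is 0.698, 60 degrees is 1.047.
- lid_hinge (a point): Point on the lid's hinge axis, at its middle: 80 mm behind the chamber's centre (chamber x = +80 mm), 110 mm above the bench. The axis runs along the chamber's y.
- lid_grip (a point): Centre of the lid's orange grip: a level barrel, 24 mm diameter, 36 mm long (along the hinge axis), on a 10 mm stem from the middle of the lid's front edge. Closed: 210 mm in front of the hinge axis, 4 mm above it (114 mm above the bench), 32 mm of bare stem behind it. Pinched from above by its flat ends it can turn between the fingers as the lid swings; the tool may stay upright.
- gauge: Fixed height gauge: steel base plate 150 x 100 x 10 mm with a column and arm at the rear (+x of the gauge), 125 mm high. Origin on the spindle's axis at the underside of the base, z up.
- gauge_anvil (a point): Point on top of the base plate right under the foot, where the gauged disc stands; 10 mm above the bench.
- gauge_foot (a joint): Slide of the gauge's foot, m: 0 = sprung fully up, grows as it goes down, stop at 0.045. A spring pushes it up: 2.2 N at the top, growing by 60 N/m. The foot's underside is 50 mm above the anvil at 0, so it meets the tall disc at 0.022 and the low disc at 0.036.
- gauge_cap (a point): Centre of the top face of the yellow cap on the spindle: a disc 34 mm in diameter and 12 mm thick, 176 mm above the bench when the foot is up; it moves down with the foot. Push it from above with closed fingers.
- disc_tall: Loose aluminium disc 40 mm in diameter, 28 mm high, 0.1 kg; origin at the centre of its underside. One of the two discs stands under the gauge's foot, the other on the rest; which is which varies.
- disc_low: Loose aluminium disc 40 mm in diameter, 14 mm high, 0.05 kg; origin at the centre of its underside.
- rest: Fixed grey plastic slab 80 x 80 x 10 mm on which the other disc stands; origin at the centre of its underside. Leave alone.
- jug: Loose open steel jug, 120 mm in diameter, 150 mm high; bystander, leave alone. Origin at the centre of its underside.
- reagent: Loose amber bottle, 70 mm in diameter, 150 mm high; bystander. Origin at the centre of its underside.
- jar: Loose white jar with a blue cap, 60 mm in diameter, 70 mm high; bystander. Origin at the centre of its underside.
- clamp_ring: Loose steel ring, 70 mm outside, 48 mm inside, 14 mm high; bystander. Origin at the centre of its underside.
- beaker: Loose glass beaker, 66 mm in diameter, 90 mm high; bystander. Origin at the centre of its underside.
- spatula: Loose spatula, 170 mm long, lying flat along its x axis; bystander.

How it is judged (in metres and radians):
On the way, in this order (a step that is already met when the one before it is completed fails the run):
1. with the lid still closed, the gauge's foot is pressed onto the disc that stands under it, for 0.4 s (value of joint lid below 0.08 rad and ((horizontal distance between disc_tall and gauge_anvil below 0.012 m and contact force between gauge_foot and disc_tall above 0.3 N) or (horizontal distance between disc_low and gauge_anvil below 0.012 m and contact force between gauge_foot and disc_low above 0.3 N))), for 0.4 s.
2. the foot has sprung back up, lid still closed (value of joint gauge_foot below 0.003 m and value of joint lid below 0.08 rad), for 0.1 s.
3. the lid is lifted by the gripper (value of joint lid above 0.3 rad and contact force between the fingers and lid above 0.3 N), for 0.1 s.
At the end, for the whole second after the job is handed in: The fingers hold the lid still (over 0.3 N, under 0.05 rad/s) at 60 +/- 5 degrees if the tall disc is under the gauge, 40 +/- 5 if the low one; no loose thing touches the lid; the foot is up (3 mm); discs upright, within 12 mm of their starts, bystanders within 30 mm (((horizontal distance between disc_tall and gauge_anvil below 0.012 m and value of joint lid between 0.96 and 1.134 rad) or (horizontal distance between disc_low and gauge_anvil below 0.012 m and value of joint lid between 0.611 and 0.785 rad)) and velocity of joint lid between -0.05 and 0.05 rad/s and contact force between the fingers and lid above 0.3 N and contact force between lid and disc_tall below 0.1 N and contact force between lid and disc_low below 0.1 N and contact force between lid and jug below 0.1 N and contact force between lid and reagent below 0.1 N and contact force between lid and jar below 0.1 N and contact force between lid and clamp_ring below 0.1 N and contact force between lid and beaker below 0.1 N and contact force between lid and spatula below 0.1 N and value of joint gauge_foot below 0.003 m and distance of each of disc_tall, disc_low from where it was at the start of the episode below 0.012 m and angle between each of disc_tall, disc_low's own z axis and vertical below 0.1 rad and distance of each of jug, reagent, jar, clamp_ring, beaker, spatula from where it was at the start of the episode below 0.03 m); the arm keeps its last pose, push and grip.
It fails at once if the foot is rammed onto a disc with more than 40 N (contact force between gauge_foot and disc_tall above 40 N or contact force between gauge_foot and disc_low above 40 N).
It fails at once if a disc is moved more than 20 mm (distance of any of disc_tall, disc_low from where it was at the start of the episode above 0.02 m).
It fails at once if a bystander is moved more than 40 mm (distance of any of jug, reagent, jar, clamp_ring, beaker, spatula from where it was at the start of the episode above 0.04 m).
It also fails if it takes over 50 s, if anything falls off the work surface, if the arm or the gripper's body presses on something with over 40 N, if the wrist force passes 120 N, or if a joint passes its speed limit or range.

## Robot

A 6-joint arm with a two-finger parallel gripper is mounted at the origin on the work surface. World frame = base frame: x ahead of the robot, y to its left, z up, the work surface at z = 0. Lengths are in mm, angles in rad, forces in N, time in s.
With the tool pointing down it reaches from about 350 to 875 mm from the base axis. Payload 4.2 kg.
Tool frame: the origin (TCP) lies on the front face of the gripper's body, between the roots of the fingers; the fingertips stand 70 mm ahead of it and the grasp point (between the pads) lies 51 mm ahead of it; z points along the fingers, y is the line along which they close (so a half turn about z gives the same grasp; the last joint's range is limited). The gripper opens to 87 mm and grips with 3 to 60 N. Pads are 19 mm wide; open, the fingers measure 117 mm over their backs; the gripper's body (75 mm by 190 mm) begins 51 mm behind the grasp point.
Start: joints at [1.453, 0.385, 0.008, 0, -1.194, -0.259], TCP at [229.934, 581.145, 292.25] pointing down, gripper open.
Joint ranges: [-3.14, 3.14], [-1.21, 2.06], [-1.07, 1.41], [-3.16, 2.05], [-2.99, -0.16], [-3.1, 3.1]. Speed limits (rad/s): [2.79, 2.79, 3.14, 3.14, 3.14, 3.14].

## Interface

Orientations are given as a 3x3 rotation matrix whose columns are the frame's x, y, z axes.
In Python, from station import bot, cam gives the robot as it stands (bot), with the cameras (cam).
- The arm moves only by the tool creep_tool, called after ">>>" by a JSON object that holds its "api" and its "payload", one argument or row to a line. Schema: {"type":"object","properties":{"plan":{"type":"object","properties":{"offsets":{"type":"array","items":{"type":"array","items":{"type":"number"},"minItems":7,"maxItems":7},"minItems":1,"maxItems":10}},"additionalProperties":false,"required":["offsets"]},"grip_force":{"type":"number"},"only":{"type":"string"},"quiet":{"type":"boolean"},"lines":{"type":"string"}},"required":["plan"],"additionalProperties":false}. plan is an object whose key "offsets" holds a list of rows, 1 to 10 of them, each of 7 numbers: the opening from 0.0 (shut) to 1.0 (fully open), then dx, dy, dz in fractions of the full range, 1 being 200 mm, then a rotation vector rx, ry, rz in a scale on which 1.0 is 2 pi rad; each row shifts and turns the commanded pose from where the row before left it, along the tool's axes as they then stand; what a row does not reach is not made up. A row lasts 1/12 s, in which the tool goes at most 41.7 mm and 0.125 rad, less where a joint would pass 70% of its speed; a pose out of reach is approached as far as the arm can. The fingers move at their own pace and stop on an object; grip_force is the grip in N (left out, the last holds). Time passes only in rows, so rows that do not move let the fingers close. The tool returns the time, the measured TCP pose, the force, the opening and the grip force at its end. only (a regular expression) keeps the lines of the reply that match it, lines (a string "A,B") keeps lines A to B, and quiet returns only ok. A shift or turn number past 1, either way, is cut back to 1. Input that does not fit is refused with a message, and nothing moves.
- bot.state(): the state, without advancing time (a new reading comes with each control period).
- cam.read_camera(name): name is "scene" or "top"; returns a dict with "img" (384x512x3 uint8, red, green, blue), "fx", "fy", "cx", "cy" (pixels), "R" (3x3) and "t" (3): a world point X has camera coordinates R X + t. Camera axes: x right, y down, z forward; pixel columns grow to the right and rows downward; lengths in mm; the calibration is good to about 2 mm. A picture is of the moment at which its call begins. There is no depth.
- bot.close_job(): hands the job in; it is judged then, once.
The state is a dict: "time": time; "qpos": joint angles; "joint_velocities": joint speeds; "effort": joint torques, N m; "eef_pos": TCP position; "tool_rot": TCP orientation; "wrist_force": force on the tool from outside, world axes, zero at the start; "wrist_torque": the same for the moment, N m; "width": opening from 0.0 (shut) to 1.0 (fully open); "grasp_force": force on a finger pad.
Only numpy, scipy, OpenCV 4.12 (cv2) and the standard library are available. Lean on these libraries where they do the work, as an engineer would, in place of code of your own. Each camera call takes 0.05 s, during which the arm holds its last target. There are 200 camera calls.

## Working session

There is one attempt and no reset: what is moved stays moved. The work goes in short steps, Python scripts to look and compute and a tool call to move; the robot and the scene stay as the last step left them, time stands still between calls to the robot, and variables do not carry over. Pictures are saved under pics/ and viewed, at most 10 in all, crops included, and the job is handed in when it is done.

```bash
mkdir -p pics; ls; python3 - <<'E'
from station import bot, cam
import cv2,numpy as np
for n in("scene","top"):
    c=cam.read_camera(n); cv2.imwrite(f"pics/{n}0.png",c["img"][:,:,::-1]); np.savez(f"{n}0.npz",**c)
    print(n,c["fx"],c["fy"],c["cx"],c["cy"],np.round(c["R"],3).tolist(),np.round(c["t"],1), (-c["R"].T@c["t"]).round(0))
s=bot.state();print(s["time"],s["eef_pos"],np.round(s["tool_rot"],3).tolist(),s["wrist_force"],s["width"])
E
```

```text
pics
station.py
scene 481.0828114544547 481.0828114544547 247.14561455048613 193.55048552261437 [[0.264, 0.965, -0.008], [0.615, -0.175, -0.769], [-0.743, 0.198, -0.639]] [-145.5 -276.2 2091.5] [1762. -322. 1123.]
top 414.6752013634281 414.6752013634281 256.66962235868846 183.3491196743195 [[-0.026, -1.0, -0.014], [-0.987, 0.028, -0.16], [0.16, 0.01, -0.987]] [  40.2  577.1 1365.4] [ 351.   11. 1441.]
0.1 [229.77173055 580.78876534 291.26564269] [[0.93, -0.368, -0.001], [-0.368, -0.93, -0.002], [0.0, 0.002, -1.0]] [-0.15466648 -0.74804711 -0.73803933] 0.9997355638727002
```

View pics/scene0.png

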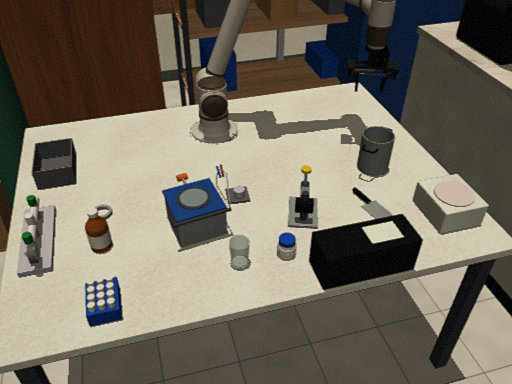

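View pics/top0.png

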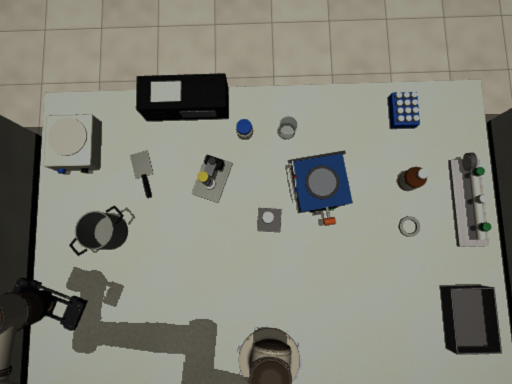

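The scene view shows the yellow cap at (306,169), the orange grip at (182,177), the lid around (195,200) and the rest disc at (238,190). In the top view the cap is at (202,176), the grip at (328,221), the lid at (320,182) and the rest disc at (268,217). Next I triangulate these and enlarge the discs.

```bash
cat > h.py <<'E'
import cv2,numpy as np
def K(c): return np.array([[c["fx"],0,c["cx"]],[0,c["fy"],c["cy"]],[0,0,1]],float)
def P(c): return K(c)@np.c_[c["R"],c["t"]]
def blob(img,lo,hi,roi):
    x0,y0,x1,y1=roi; m=cv2.inRange(cv2.cvtColor(img,cv2.COLOR_RGB2HSV),lo,hi)
    z=np.zeros_like(m); z[y0:y1,x0:x1]=m[y0:y1,x0:x1]
    n,l,s,ce=cv2.connectedComponentsWithStats(z); i=1+s[1:,4].argmax(); return ce[i],s[i],l==i
def tri(a,b,pa,pb):
    X=cv2.triangulatePoints(P(a),P(b),np.float64(pa).reshape(2,1),np.float64(pb).reshape(2,1)); return (X[:3]/X[3]).ravel()
def plane(c,uv,z):
    d=c["R"].T@np.linalg.solve(K(c),[uv[0],uv[1],1]); o=-c["R"].T@c["t"]; return o+d*(z-o[2])/d[2]
def proj(c,X): p=P(c)@np.r_[X,1]; return p[:2]/p[2]
E
python3 - <<'E'
from h import *
s=dict(np.load("scene0.npz"));t=dict(np.load("top0.npz"))
Y=((20,120,90),(35,255,255));O=((3,150,90),(16,255,255))
for nm,c,ra,rb in(("cap",Y,(290,160,325,185),(190,165,215,190)),("grip",O,(170,165,195,190),(315,205,345,232))):
    a,sa,_=blob(s["img"],*c,ra);b,sb,_=blob(t["img"],*c,rb)
    X=tri(s,t,a,b);print(nm,a.round(1),sa,b.round(1),sb,X.round(1),(proj(s,X)-a).round(1),(proj(t,X)-b).round(1))
c,st,m=blob(t["img"],(100,120,50),(125,255,255),(275,140,365,232))
cn=max(cv2.findContours(m.astype(np.uint8),0,2)[0],key=cv2.contourArea)
r=cv2.minAreaRect(cn);bx=cv2.boxPoints(r);print("lid",c,r)
for p in bx: print(p.round(1),plane(t,p,114).round(1))
print("ctr",plane(t,r[0],114).round(1))
A=cv2.resize(s["img"][155:245,160:330],None,fx=4.6,fy=4.6,interpolation=2)
cv2.imwrite("pics/c1.png",A[:,:,::-1])
B=cv2.resize(t["img"][140:235,185:360],None,fx=4.5,fy=4.5,interpolation=2)
cv2.imwrite("pics/c2.png",B[:,:,::-1])
E
```

```text
cap [306. 169.] [302 165   9   9  62] [202.5 176.2] [198 171  10  11  85] [585.5 192.6 170.5] [-0.2  0. ] [-0.2 -0.1]
grip [181.5 176.1] [177 173  10   7  50] [329.4 220.7] [324 217  12   8  71] [ 440.1 -203.   116.7] [-0.2 -0. ] [-0.3 -0.1]
lid [321.67959427 182.65930788] ((321.0405578613281, 182.2432403564453), (50.799285888671875, 53.59407043457031), 80.53767395019531)
[290.4 161.6] [635.9 -88.  114. ]
[343.3 152.8] [ 660.4 -261.8  114. ]
[351.6 202.9] [ 495.1 -278.7  114. ]
[298.8 211.7] [ 471.4 -108.3  114. ]
ctr [ 564.9 -184.2  114. ]
```

View pics/c1.png

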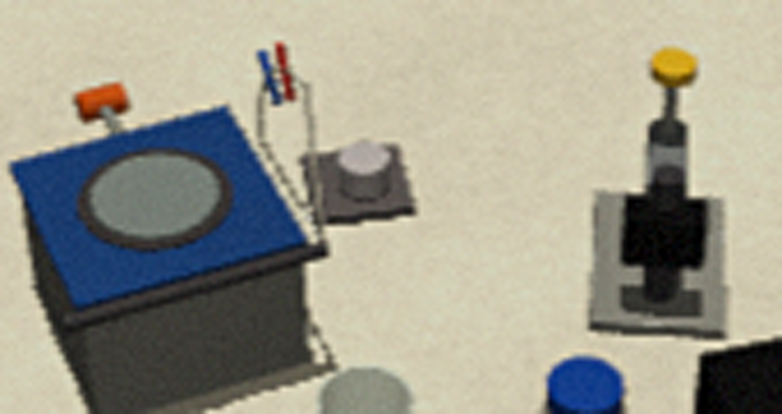

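View pics/c2.png

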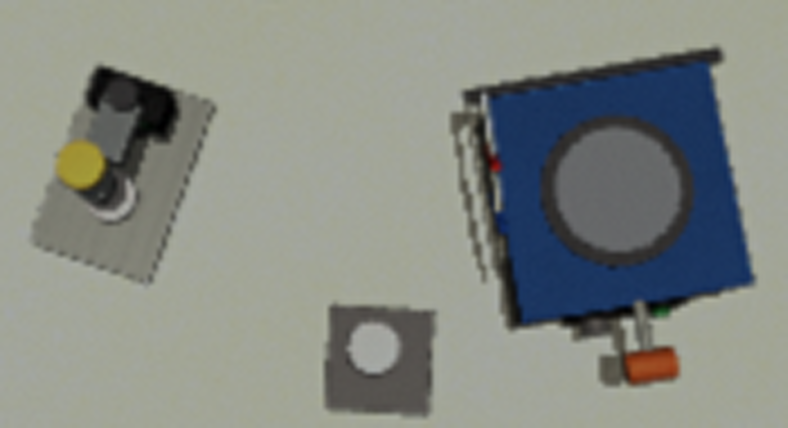

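The rest disc looks tall: its visible side is nearly as high as it is wide. That suggests the gauged disc is the low one, which the press depth will confirm. The lid yaw is about 0.135 rad. I turn the tool to line up with the hinge and shut the fingers, then travel to the cap.

The manual's scale: shifts go in shares of 200 mm and turns go in shares of 2 pi rad. Converting my numbers, -0.103 rad / 6.2832 = -0.0164.

>>> {"api": "creep_tool", "payload": {
  "plan": {"offsets": [[0, 0, 0, 0, 0, 0, -0.0164], [0, 0, 0, 0, 0, 0, -0.0164], [0, 0, 0, 0, 0, 0, -0.0164], [0, 0, 0, 0, 0, 0, -0.0164], [0, 0, 0, 0, 0, 0, -0.0159], [0, 0, 0, 0, 0, 0, 0], [0, 0, 0, 0, 0, 0, 0]]},
  "grip_force": 20
}}

```text
time: 0.68
eef_pos: [229.9, 581.0, 291.8]
tool_rot: [[0.991, 0.132, -0.0], [0.132, -0.991, -0.001], [-0.0, 0.001, -1.0]]
wrist_force: [0.4, -0.3, 0.3]
width: 0.551
grasp_force: 0.0
```

```bash
python3 - <<'E'
from station import bot, cam;import numpy as np
s=bot.state();R=s["tool_rot"];print(s["time"],s["width"],R.round(4).tolist(),(R.T@(np.array([585.5,192.6,270])-s["eef_pos"])).round(1))
E
```

```text
0.6833 0.5508198158909884 [[0.9912, 0.1322, -0.0003], [0.1322, -0.9912, -0.0009], [-0.0004, 0.0009, -1.0]] [301.2 432.   22. ]
```

Converted, 28.8 mm / 200 = 0.144, 20 mm / 200 = 0.1.

>>> {"api": "creep_tool", "payload": {
  "plan": {"offsets": [[0, 0.1, 0.144, 0, 0, 0, 0], [0, 0.1, 0.144, 0, 0, 0, 0], [0, 0.1, 0.144, 0, 0, 0, 0], [0, 0.1, 0.144, 0, 0, 0, 0], [0, 0.1, 0.144, 0, 0, 0, 0], [0, 0.1, 0.144, 0, 0, 0, 0], [0, 0.1, 0.144, 0, 0, 0, 0], [0, 0.1, 0.144, 0, 0, 0, 0], [0, 0.1, 0.144, 0, 0, 0, 0], [0, 0.1, 0.144, 0, 0, 0, 0]]},
  "quiet": true
}}

```text
ok
```

>>> {"api": "creep_tool", "payload": {
  "plan": {"offsets": [[0, 0.1, 0.144, 0, 0, 0, 0], [0, 0.1, 0.144, 0, 0, 0, 0], [0, 0.1, 0.144, 0.025, 0, 0, 0], [0, 0.1, 0.144, 0.025, 0, 0, 0], [0, 0.1, 0.144, 0.06, 0, 0, 0], [0, 0, 0, 0, 0, 0, 0], [0, 0, 0, 0, 0, 0, 0], [0, 0, 0, 0, 0, 0, 0]]}
}}

```text
time: 2.18
eef_pos: [585.4, 193.4, 270.0]
tool_rot: [[0.991, 0.133, -0.001], [0.133, -0.991, -0.0], [-0.001, 0.0, -1.0]]
wrist_force: [-0.6, -0.1, 0.2]
width: 0.002
grasp_force: 0.0
```

```bash
python3 - <<'E'
from station import bot, cam;import numpy as np;from h import *
s=bot.state();R=s["tool_rot"];print(s["time"],s["width"],(R.T@(np.array([585.5,192.6,270])-s["eef_pos"])).round(1),s["wrist_force"].round(2))
E
```

```text
2.1833 0.0024179183998128233 [-0.   0.8  0. ] [-0.6  -0.07  0.23]
```

Converted, 8 mm / 200 = 0.04, 5 mm / 200 = 0.025.

>>> {"api": "creep_tool", "payload": {
  "plan": {"offsets": [[0, 0, 0, 0.04, 0, 0, 0], [0, 0, 0, 0.04, 0, 0, 0], [0, 0, 0, 0.025, 0, 0, 0], [0, 0, 0, 0.015, 0, 0, 0], [0, 0, 0, 0.015, 0, 0, 0], [0, 0, 0, 0.015, 0, 0, 0], [0, 0, 0, 0.015, 0, 0, 0], [0, 0, 0, 0.015, 0, 0, 0], [0, 0, 0, 0.015, 0, 0, 0], [0, 0, 0, 0.015, 0, 0, 0]]},
  "only": "eef|force"
}}

```text
eef_pos: [585.5, 193.7, 228.3]
wrist_force: [-1.2, 0.8, 3.4]
grasp_force: 1.7
```

>>> {"api": "creep_tool", "payload": {
  "plan": {"offsets": [[0, 0, 0, 0.005, 0, 0, 0], [0, 0, 0, 0.005, 0, 0, 0], [0, 0, 0, 0.005, 0, 0, 0], [0, 0, 0, 0.005, 0, 0, 0], [0, 0, 0, 0.005, 0, 0, 0], [0, 0, 0, 0, 0, 0, 0], [0, 0, 0, 0, 0, 0, 0]]},
  "only": "eef|force"
}}

```text
eef_pos: [585.6, 193.7, 223.4]
wrist_force: [-2.5, 1.8, 3.4]
grasp_force: 1.8
```

Converted, 1 mm / 200 = 0.005.

>>> {"api": "creep_tool", "payload": {
  "plan": {"offsets": [[0, 0, 0, 0.005, 0, 0, 0], [0, 0, 0, 0.005, 0, 0, 0], [0, 0, 0, 0.005, 0, 0, 0], [0, 0, 0, 0, 0, 0, 0]]},
  "only": "eef|wrist"
}}

```text
eef_pos: [585.6, 193.6, 220.1]
wrist_force: [-1.5, 2.1, 4.2]
```

>>> {"api": "creep_tool", "payload": {
  "plan": {"offsets": [[0, 0, 0, 0.005, 0, 0, 0], [0, 0, 0, 0.005, 0, 0, 0], [0, 0, 0, 0.005, 0, 0, 0], [0, 0, 0, 0.005, 0, 0, 0], [0, 0, 0, 0, 0, 0, 0]]},
  "only": "eef|wrist"
}}

```text
eef_pos: [585.6, 193.6, 216.1]
wrist_force: [-1.4, 1.6, 4.8]
```

Foot travel is now 30 mm with only the spring force, so the gauged disc is not the tall one. It should touch the low disc at TCP z of about 210.

Converted, 1 mm / 200 = 0.005.

>>> {"api": "creep_tool", "payload": {
  "plan": {"offsets": [[0, 0, 0, 0.005, 0, 0, 0], [0, 0, 0, 0.005, 0, 0, 0], [0, 0, 0, 0.005, 0, 0, 0], [0, 0, 0, 0.005, 0, 0, 0], [0, 0, 0, 0.005, 0, 0, 0], [0, 0, 0, 0, 0, 0, 0]]},
  "only": "eef|wrist"
}}

```text
eef_pos: [585.6, 193.6, 211.1]
wrist_force: [0.6, 1.7, 5.0]
```

>>> {"api": "creep_tool", "payload": {
  "plan": {"offsets": [[0, 0, 0, 0.003, 0, 0, 0], [0, 0, 0, 0.003, 0, 0, 0], [0, 0, 0, 0, 0, 0, 0]]},
  "only": "eef|wrist"
}}

```text
eef_pos: [585.6, 193.6, 210.2]
wrist_force: [0.2, 1.9, 4.3]
```

Converted, 0.6 mm / 200 = 0.003, 0.5 mm / 200 = 0.0025.

>>> {"api": "creep_tool", "payload": {
  "plan": {"offsets": [[0, 0, 0, 0.003, 0, 0, 0], [0, 0, 0, 0.0025, 0, 0, 0], [0, 0, 0, 0, 0, 0, 0]]},
  "only": "eef|wrist"
}}

```text
eef_pos: [585.6, 193.6, 210.2]
wrist_force: [-2.2, 1.6, 8.3]
```

Converted, 0.4 mm / 200 = 0.002.

>>> {"api": "creep_tool", "payload": {
  "plan": {"offsets": [[0, 0, 0, 0.002, 0, 0, 0], [0, 0, 0, 0, 0, 0, 0], [0, 0, 0, 0, 0, 0, 0], [0, 0, 0, 0, 0, 0, 0], [0, 0, 0, 0, 0, 0, 0], [0, 0, 0, 0, 0, 0, 0], [0, 0, 0, 0, 0, 0, 0], [0, 0, 0, 0, 0, 0, 0], [0, 0, 0, 0, 0, 0, 0], [0, 0, 0, 0, 0, 0, 0]]},
  "only": "eef|wrist"
}}

```text
eef_pos: [585.6, 193.6, 210.1]
wrist_force: [-2.2, 2.2, 10.4]
```

>>> {"api": "creep_tool", "payload": {
  "plan": {"offsets": [[0, 0, 0, 0, 0, 0, 0], [0, 0, 0, 0, 0, 0, 0], [0, 0, 0, 0, 0, 0, 0], [0, 0, 0, 0, 0, 0, 0]]},
  "only": "eef|wrist"
}}

```text
eef_pos: [585.6, 193.6, 210.1]
wrist_force: [-2.4, 1.7, 9.6]
```

```bash
python3 - <<'E'
from h import *
from station import bot, cam
c=cam.read_camera("scene")
A=cv2.resize(c["img"][130:240,250:360],None,fx=5,fy=5,interpolation=2)
cv2.imwrite("pics/p1.png",A[:,:,::-1])
E
```

```text
(no output)
```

View pics/p1.png

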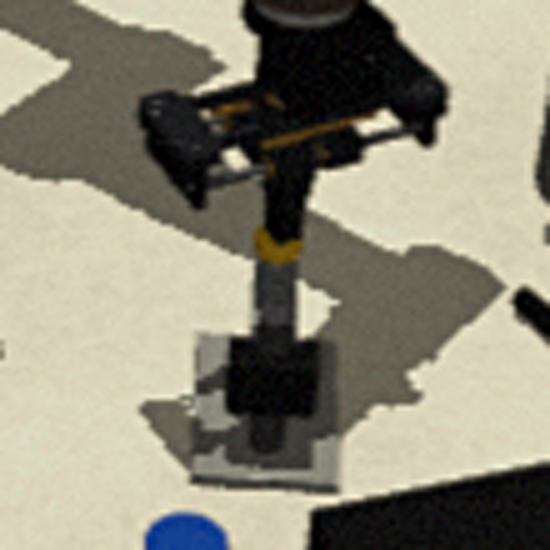

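The cap is down at (278,245) in the crop, and the foot is firm on the disc at 36 mm of travel. It is the low disc, so the lid target is 40°. I raise the tool to let the foot spring up.

Converted, -20 mm / 200 = -0.1, -14 mm / 200 = -0.07.

>>> {"api": "creep_tool", "payload": {
  "plan": {"offsets": [[0, 0, 0, -0.02, 0, 0, 0], [0, 0, 0, -0.03, 0, 0, 0], [0, 0, 0, -0.04, 0, 0, 0], [0, 0, 0, -0.04, 0, 0, 0], [0, 0, 0, -0.05, 0, 0, 0], [0, 0, 0, -0.05, 0, 0, 0], [0, 0, 0, -0.07, 0, 0, 0], [0, 0, 0, -0.1, 0, 0, 0], [0, 0, 0, 0, 0, 0, 0], [0, 0, 0, 0, 0, 0, 0]]},
  "only": "eef|wrist"
}}

```text
eef_pos: [585.1, 193.1, 289.2]
wrist_force: [-0.5, -0.4, -0.0]
```

```bash
python3 - <<'E'
from h import *
from station import bot, cam
s=dict(np.load("scene0.npz"));c=cam.read_camera("scene");st=bot.state()
a,q,_=blob(c["img"],(20,120,90),(35,255,255),(290,150,325,220));print("cap now",a,q)
X=np.array([440.1,-203,290]);R=st["tool_rot"]
print((R.T@(np.array([440.1,193,290])-st["eef_pos"])).round(1),(R.T@(X-st["eef_pos"])).round(1),st["wrist_force"].round(1))
E
```

```text
cap now [306.19047619 169.42857143] [302 166   9   8  63]
[-143.3  -19.4   -1.7] [-196.4  373.    -1.5] [-0.4 -0.6 -1.1]
```

Converted, 32.7 mm / 200 = 0.1635, -28.7 mm / 200 = -0.1435.

>>> {"api": "creep_tool", "payload": {
  "plan": {"offsets": [[0.8, -0.1435, -0.0195, 0, 0, 0, 0], [0.8, -0.1435, -0.0195, 0, 0, 0, 0], [0.8, -0.1435, -0.0195, 0, 0, 0, 0], [0.8, -0.1435, -0.0195, 0, 0, 0, 0], [0.8, -0.1435, -0.0195, 0, 0, 0, 0], [0.8, -0.022, 0.1635, 0, 0, 0, 0], [0.8, -0.022, 0.1635, 0, 0, 0, 0], [0.8, -0.022, 0.1635, 0, 0, 0, 0], [0.8, -0.022, 0.1635, 0, 0, 0, 0], [0.8, -0.022, 0.1635, 0, 0, 0, 0]]},
  "quiet": true
}}

```text
ok
```

>>> {"api": "creep_tool", "payload": {
  "plan": {"offsets": [[0.8, -0.022, 0.1635, 0, 0, 0, 0], [0.8, -0.022, 0.1635, 0, 0, 0, 0], [0.8, -0.022, 0.1635, 0, 0, 0, 0], [0.8, -0.022, 0.1635, 0, 0, 0, 0], [0.8, -0.022, 0.1635, 0, 0, 0, 0], [0.8, -0.022, 0.1635, 0, 0, 0, 0], [0.8, -0.022, 0.1635, 0, 0, 0, 0], [0.8, 0, 0, 0, 0, 0, 0], [0.8, 0, 0, 0, 0, 0, 0], [0.8, 0, 0, 0, 0, 0, 0]]}
}}

```text
time: 9.12
eef_pos: [440.3, -202.3, 287.4]
tool_rot: [[0.991, 0.134, -0.003], [0.134, -0.991, 0.001], [-0.003, -0.001, -1.0]]
wrist_force: [-0.8, -0.7, -0.7]
width: 0.802
grasp_force: 0.0
```

```bash
python3 - <<'E'
from h import *
from station import bot, cam
st=bot.state();R=st["tool_rot"];print((R.T@(np.array([440.1,-203,165])-st["eef_pos"])).round(1),R.round(3).tolist())
E
```

```text
[  0.    0.8 122.4] [[0.991, 0.134, -0.003], [0.134, -0.991, 0.001], [-0.003, -0.001, -1.0]]
```

Converted, 25 mm / 200 = 0.125, 15 mm / 200 = 0.075.

>>> {"api": "creep_tool", "payload": {
  "plan": {"offsets": [[0.8, 0, 0.001, 0.125, 0, 0, 0], [0.8, 0, 0.001, 0.125, 0, 0, 0], [0.8, 0, 0.001, 0.125, 0, 0, 0], [0.8, 0, 0.001, 0.075, 0, 0, 0], [0.8, 0, 0, 0.06, 0, 0, 0], [0.8, 0, 0, 0.05, 0, 0, 0], [0.8, 0, 0, 0.05, 0, 0, 0], [0.8, 0, 0, 0, 0, 0, 0], [0.8, 0, 0, 0, 0, 0, 0]]}
}}

```text
time: 9.87
eef_pos: [441.1, -202.1, 166.2]
tool_rot: [[0.991, 0.137, -0.002], [0.137, -0.991, 0.0], [-0.002, -0.0, -1.0]]
wrist_force: [-0.0, -1.5, 0.5]
width: 0.801
grasp_force: 0.0
```

```bash
python3 - <<'E'
from h import *
from station import bot, cam
cs,ct=cam.read_camera("scene"),cam.read_camera("top")
A=np.hstack([cv2.resize(c["img"][y:y+80,x:x+80],None,fx=5,fy=5,interpolation=2) for c,x,y in((cs,145,130),(ct,290,180))])
cv2.imwrite("pics/g1.png",A[:,:,::-1])
E
```

```text
(no output)
```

View pics/g1.png

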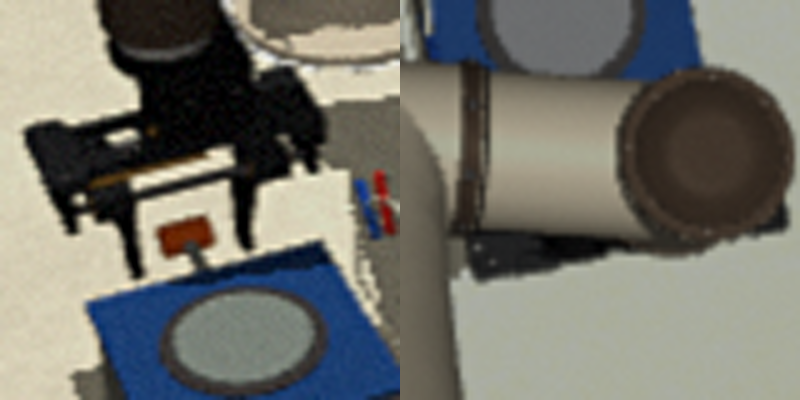

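The barrel at crop (185,237) is centred between the fingers at (132,250) and (245,225), so I close on it.

Converted, 1 mm / 200 = 0.005.

>>> {"api": "creep_tool", "payload": {
  "plan": {"offsets": [[0, 0, 0, 0.005, 0, 0, 0], [0, 0, 0, 0, 0, 0, 0], [0, 0, 0, 0, 0, 0, 0], [0, 0, 0, 0, 0, 0, 0], [0, 0, 0, 0, 0, 0, 0], [0, 0, 0, 0, 0, 0, 0], [0, 0, 0, 0, 0, 0, 0]]},
  "grip_force": 30
}}

```text
time: 10.55
eef_pos: [441.3, -203.6, 165.6]
tool_rot: [[0.991, 0.135, 0.0], [0.135, -0.991, -0.001], [0.0, 0.001, -1.0]]
wrist_force: [-0.1, -1.3, 0.3]
width: 0.406
grasp_force: 30.0
```

Converted, -9.2 mm / 200 = -0.046, -9.1 mm / 200 = -0.0455.

>>> {"api": "creep_tool", "payload": {
  "plan": {"offsets": [[0, 0.0015, 0, -0.046, 0, 0, 0], [0, 0.004, 0, -0.0455, 0, 0, 0], [0, 0.006, 0, -0.0455, 0, 0, 0], [0, 0.008, 0, -0.045, 0, 0, 0], [0, 0.01, 0, -0.045, 0, 0, 0], [0, 0.0115, 0, -0.044, 0, 0, 0], [0, 0.0135, 0, -0.044, 0, 0, 0], [0, 0.0155, 0, -0.043, 0, 0, 0], [0, 0, 0, 0, 0, 0, 0], [0, 0, 0, 0, 0, 0, 0]]}
}}

```text
time: 11.38
eef_pos: [454.9, -201.6, 237.8]
tool_rot: [[0.991, 0.135, 0.0], [0.135, -0.991, -0.001], [0.0, 0.001, -1.0]]
wrist_force: [-0.3, -5.6, -0.6]
width: 0.408
grasp_force: 30.0
```

```bash
python3 - <<'E'
from h import *
from station import bot, cam
c=cam.read_camera("scene");cv2.imwrite("pics/l1.png",cv2.resize(c["img"][110:250,120:290],None,fx=4,fy=4)[:,:,::-1])
E
```

```text
(no output)
```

View pics/l1.png

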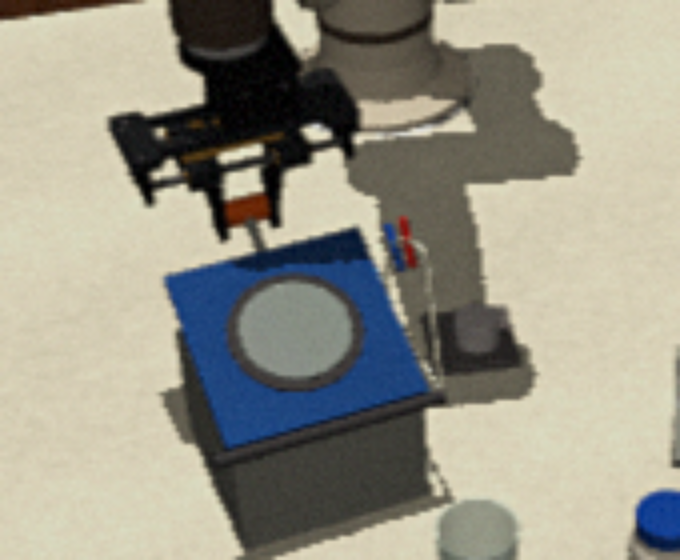

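The lid follows at about 20°, with the barrel held at crop (248,210). I continue the arc to 40°.

Converted, -8.5 mm / 200 = -0.0425, -8.3 mm / 200 = -0.0415.

>>> {"api": "creep_tool", "payload": {
  "plan": {"offsets": [[0, 0.0175, 0, -0.0425, 0, 0, 0], [0, 0.0195, 0, -0.0415, 0, 0, 0], [0, 0.021, 0, -0.0405, 0, 0, 0], [0, 0.0225, 0, -0.04, 0, 0, 0], [0, 0.0245, 0, -0.0385, 0, 0, 0], [0, 0.0265, 0, -0.0375, 0, 0, 0], [0, 0.028, 0, -0.0365, 0, 0, 0], [0, 0.029, 0, -0.0355, 0, 0, 0], [0, 0, 0, 0, 0, 0, 0], [0, 0, 0, 0, 0, 0, 0]]}
}}

```text
time: 12.27
eef_pos: [492.1, -196.3, 300.0]
tool_rot: [[0.991, 0.135, -0.001], [0.135, -0.991, -0.0], [-0.001, -0.0, -1.0]]
wrist_force: [-3.5, -4.4, 1.8]
width: 0.41
grasp_force: 30.0
```

>>> {"api": "creep_tool", "payload": {
  "plan": {"offsets": [[0, 0, 0, 0, 0, 0, 0], [0, 0, 0, 0, 0, 0, 0], [0, 0, 0, 0, 0, 0, 0], [0, 0, 0, 0, 0, 0, 0]]}
}}

```text
time: 12.6
eef_pos: [491.9, -196.3, 299.8]
tool_rot: [[0.991, 0.135, -0.001], [0.135, -0.991, -0.0], [-0.001, -0.0, -1.0]]
wrist_force: [-3.5, -3.6, 1.6]
width: 0.414
grasp_force: 30.0
```

```bash
python3 - <<'E'
from h import *
from station import bot, cam
c=cam.read_camera("scene");cv2.imwrite("pics/l2.png",cv2.resize(c["img"][80:260,110:330],None,fx=3.3,fy=3.3,interpolation=2)[:,:,::-1])
t=dict(np.load("top0.npz"))
o,q,_=blob(c["img"],(3,150,60),(16,255,255),(150,100,220,190));print(o,q)
st=bot.state();p=st["eef_pos"]+51*st["tool_rot"][:,2]
print("grasp pt",p,"projects",proj(c,p))
X=np.array([440.1,-203,114.]);ax=st["tool_rot"][:,0]; h=X+210*ax;h[2]=110
d=p-h;print("angle",np.degrees(np.arctan2(d[2],-d@ax))-1.09,"r",np.hypot(d[2],d@ax),"lat",d@st["tool_rot"][:,1])
E
```

```text
[153.67164179 103.94029851] [150 100   9  10  67]
grasp pt [ 491.82139906 -196.3487458   248.76529961] projects [181.96309176 152.38046239]
angle 40.20598552841011 r 210.26669277153854 lat 0.3692194283721963
```

View pics/l2.png

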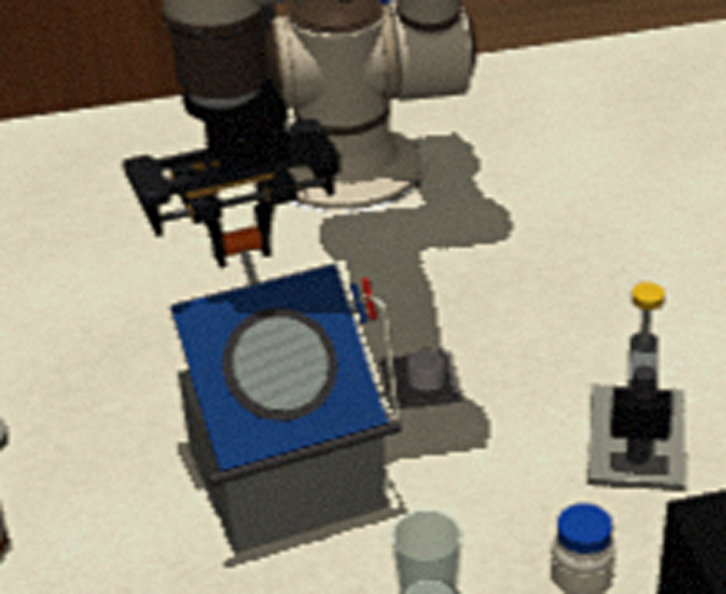

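The barrel at crop (243,240) sits where the grasp point projects. The lid's edge is at the blue 40° tick at (358,303), the angle computes to 40.2°, and the cap is up. I hand the job in.

```bash
python3 -c "
from station import bot, cam
print(bot.close_job())"
```

```text
the job is handed in; nothing more can be done
None
```

The gauged disc was the low one (the foot met it at 36 mm of travel), so I swung the lid open to about 40.2° and handed in with the gripper holding it still there; the hand-in gave no verdict.

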